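# Close up the row of pistons on the lining-up rail

### The arm

A 6-joint arm with a two-finger parallel gripper is mounted at the origin on a cart in front of the work surface, level with it; the furniture and walls round the work are solid. World frame = base frame: x ahead of the robot, y to its left, z up, the work surface at z = 0. Lengths are in m, angles in rad, forces in N, time in s.
With the tool pointing down it reaches from about 0.275 to 0.85 m from the base axis. Payload 19 kg.
Tool frame: the origin (TCP) lies on the front face of the gripper's body, between the roots of the fingers; the fingertips stand 73 mm ahead of it and the grasp point (between the pads) lies 54 mm ahead of it (env.grasp_offset is the distance from the TCP to the grasp point, in m); z points along the fingers, y is the line along which they close (so a half turn about z gives the same grasp; the last joint's range is limited). The gripper opens to 85 mm and grips with 20 to 120 N. Pads are 22 mm wide; open, the fingers measure 114 mm over their backs; the gripper's body (76 mm by 85 mm) begins 54 mm behind the grasp point. The pads swing forward as they close: fully open they stand 13 mm farther back than shut.
Start: joints at [1.066, 0.15, 1.437, -0, 1.554, -0.134], TCP at [0.208, 0.536, 0.304] pointing down, gripper open.
Joint ranges: [-2.8, 2.8], [-0.68, 2.1], [0.12, 2.68], [-1.39, 4.53], [0.16, 2.79], [-2.81, 2.81]. Speed limits (rad/s): [1.89, 1.89, 2.22, 3.01, 3.01, 3.01].

### API

Orientations are given as [roll, pitch, yaw] about the fixed x, y, z axes, in that order (R = Rz(yaw) Ry(pitch) Rx(roll)).
In Python, from plant import env gives the robot as it stands. The module is installed in compiled form; this text tells all that it offers.
- The arm moves only by the tool send_rows, never from a script. Its argument "targets" is one flat list of numbers, 5 for each row, row after row: the gripper's target within -1 to 1 (fully open at 1, half-way at 0, shut at -1), then the shift along the tool's x, y, z in mm, then the turn about the tool's z in rad. A call has exactly 10 rows; each row shifts and turns the commanded pose from where the row before left it, along the tool's axes as they then stand; what a row does not reach is not made up. A row lasts 1/10 s, in which the tool goes at most 50 mm and 8.59 degrees, less where a joint would pass 70% of its speed; a pose out of reach is approached as far as the arm can. A call is refused whole if a number of a shift passes 50 or a number of a turn 0.15, either way. A call with a gripper value outside its range is refused whole. The fingers move at their own pace and stop on an object; the grip force is fixed at half the most. Time passes only in rows, so rows that do not move let the fingers close, or fill a call up. It gives the time, the measured TCP pose, the force, the opening and the grip force at its end, in the units of the state.
- env.get_state(): the state, without advancing time (a new reading comes with each control period).
- env.grab_frame(name): name is "side" or "top"; returns a dict with "img" (480x640x3 uint8, red, green, blue), "z_map" (480x640 float32, m along the optical axis (not along the pixel's ray), 0 where there is no reading), "fx", "fy", "cx", "cy" (pixels), "origin" and "orientation" of the camera in the world. Camera axes: x right, y up, looking along -z (the intrinsics and any distortion apply to the point x, -y, -z); pixel columns grow to the right and rows downward; lengths in m; the calibration is good to about 2 mm. A picture is of the moment at which its call begins.
- env.sign_off(): hands the job in; it is judged then, once.
The state is a dict: "clock": time; "joint_positions": joint angles; "joint_vel": joint speeds; "joint_torque": joint torques, N m; "ee_pos": TCP position; "orientation": TCP orientation; "contact_force": force on the tool from outside, world axes, zero at the start; "wrist_torque": the same for the moment, N m; "opening": finger opening in m; "grip_force": force on a finger pad.
Only numpy, scipy, OpenCV 4.12 (cv2) and the standard library are available. Lean on these libraries where they do the work, as an engineer would, in place of code of your own. Each camera call takes 0.05 s, during which the arm holds its last target. There are 200 camera calls.

### The job

Three pistons belong in a tight row along the metal rail: push the one that stands out in front into the gap in the row until it is against the rail, and push the last one along the rail so that the row closes up, all three against the rail and touching their neighbours and the first one still in the corner against the end stop. Push with the fingers only: do not pick up, lift or tip any piston. Leave the two small wrist pins and the hook tool beside the work where they are.

Things in the scene. Friction and masses are not known exactly. Their poses are not given: they have to be found in the camera images.
- rail: fixed L-shaped aluminium rail, 30 mm high (screw heads reach 38). Origin at its inside corner on the bench. The long arm's working face is the plane x = 0, running 400 mm from the corner along -y (robot's right); its bar lies at x = 0 to 16 mm. The end stop's face is the plane y = 0, standing out 110 mm along -x (toward the robot); its bar lies at y = 0 to 16 mm.
- piston_first: bright metal engine piston, 100 mm across, 76 mm high, about 0.5 kg, loose, upside down on its round crown (full 100 mm circle up to 30 mm high; skirt and bosses above lie within it); origin at the centre of its underside, z up; yaw is arbitrary. It stands already in the corner of the rail, within about 1 mm of the rail and of the end stop.
- piston_last: bright metal engine piston, 100 mm across, 76 mm high, about 0.5 kg, loose, upside down on its round crown (full 100 mm circle up to 30 mm high; skirt and bosses above lie within it); origin at the centre of its underside, z up; yaw is arbitrary. It stands against the rail (within about 1 mm), right of the gap; the gap between it and the first piston is 135 to 155 mm wide.
- pin_left: plain grey steel wrist pin (tube), 23 mm diameter, 70 mm high, loose, standing on its end in front of the end stop; origin at the centre of its underside. Not to be disturbed.
- pin_right: same wrist pin, standing in front and to the right of the last piston. Not to be disturbed.
- hook_tool: small pick with a red handle, 140 mm long, 18 mm wide, 16 mm high, lying loose on the bench along its own y, to the left of the end stop; origin under its middle. Not to be disturbed.
- piston_stray: bright metal engine piston, 100 mm across, 76 mm high, about 0.5 kg, loose, upside down on its round crown (full 100 mm circle up to 30 mm high; skirt and bosses above lie within it); origin at the centre of its underside, z up; yaw is arbitrary. It stands out of the row on the robot's side of the gap, its centre 155 to 175 mm from the rail's face and up to 45 mm to either side of the gap's middle.
Not all that is in view belongs to the job. Leave any pink look-alike of the piston_stray alone.

How it is judged:
At the end, for the whole second after the job is handed in: All three pistons stand upright and at rest, each within 6 mm of touching the rail's working face; the first within 7 mm of touching the end stop; the stray one between the first and the last with gaps to both under 5 mm (x of each of piston_first, piston_stray, piston_last in the frame of rail above -0.056 m and y of piston_first in the frame of rail above -0.057 m and horizontal distance between piston_first and piston_stray below 0.105 m and horizontal distance between piston_stray and piston_last below 0.105 m and angle between each of piston_first, piston_stray, piston_last's own z axis and vertical below 0.05 rad and linear speed of each of piston_first, piston_stray, piston_last below 0.01 m/s).
It fails at once if a piston is lifted or tipped (its origin rises 10 mm, or it leans more than 0.15 rad) (height (world z) of any of piston_first, piston_stray, piston_last above 0.01 m or angle between any of piston_first, piston_stray, piston_last's own z axis and vertical above 0.15 rad).
It fails at once if a wrist pin or the hook tool is moved more than 15 mm or a pin is knocked over (distance of any of pin_left, pin_right, hook_tool from where it was at the start of the episode above 0.015 m or angle between any of pin_left, pin_right's own z axis and vertical above 0.3 rad).
It also fails if it takes over 48 s, if anything falls off the work surface, if the arm or the gripper's body presses on something with over 40 N, if the wrist force passes 120 N, or if a joint passes its speed limit or range.

## Working session

There is one attempt and no reset: what is moved stays moved. The work goes in short steps, Python scripts to look and compute and a tool call to move; the robot and the scene stay as the last step left them, time stands still between calls to the robot, and variables do not carry over. Pictures are saved under pics/ and viewed, at most 10 in all, crops included, and the job is handed in when it is done.

Besides the shell and the picture viewer there is one more tool, called after ">>>" as name(argument=value, ...) on one line, values as JSON. send_rows: Moves the arm, as the interface text tells. Its arguments: {"type":"object","properties":{"targets":{"type":"array","items":{"type":"number"}}},"required":["targets"]}

```bash
mkdir -p pics; cat > h.py <<'E'
import numpy as np, cv2
from scipy.spatial.transform import Rotation as R
from plant import env
def grab(n):
    f=env.grab_frame(n); o=np.array(f['orientation'],float)
    M=R.from_euler('xyz',o).as_matrix() if o.shape==(3,) else (o if o.shape==(3,3) else None)
    f['M']=M; return f
def cloud(f):
    v,u=np.mgrid[:480,:640]; z=f['z_map']
    P=np.stack([(u-f['cx'])/f['fx']*z,-(v-f['cy'])/f['fy']*z,-z],-1)
    W=P@f['M'].T+np.array(f['origin']); W[z==0]=np.nan
    return W
E
python3 - <<'E'
from h import *
s=env.get_state(); print(s)
for n in('top','side'):
    f=grab(n); print({k:f[k] for k in f if k not in('img','z_map','M')}, (f['z_map']>0).mean())
    cv2.imwrite(f'pics/{n}0.png',f['img'][...,::-1]); np.savez(f'{n}0.npz',W=cloud(f),img=f['img'])
E
```

```text
{'clock': 0.0, 'joint_positions': array([ 1.06596937e+00,  1.50969602e-01,  1.43797570e+00,  2.63461964e-05,
        1.55377725e+00, -1.34013964e-01]), 'joint_vel': array([-8.81974169e-04, -4.93637470e-04, -8.51216997e-04,  5.58121701e-04,
        6.51129765e-05,  5.47971313e-04]), 'joint_torque': array([ 2.18787842e-03, -7.13064265e+01, -5.70855331e+01,  2.05427568e-04,
        9.24924418e-03,  1.07588037e-04]), 'ee_pos': array([0.20831723, 0.53578978, 0.30331229]), 'orientation': array([-3.14047641e+00, -1.77074940e-04,  2.77077910e+00]), 'contact_force': array([0.00382422, 0.42233994, 0.1823493 ]), 'wrist_torque': array([ 0.01991574,  0.01321268, -0.01948749]), 'grip_force': 0.0, 'opening': 0.08527644516909759}
{'fx': 494.8315678316258, 'fy': 494.8315678316258, 'cx': 316.64858117979327, 'cy': 241.13368441165633, 'origin': array([0.4802596 , 0.08524827, 0.92571761]), 'orientation': array([ 0.06192373,  0.0110562 , -1.57328999])} 0.9959635416666667
{'fx': 587.3436949638057, 'fy': 587.3436949638057, 'cx': 318.59663124077656, 'cy': 232.10202912275065, 'origin': array([ 0.26389669, -0.78881906,  0.57734363]), 'orientation': array([ 1.04121636, -0.017157  , -0.28885261])} 0.9960709635416667
```

View pics/top0.png

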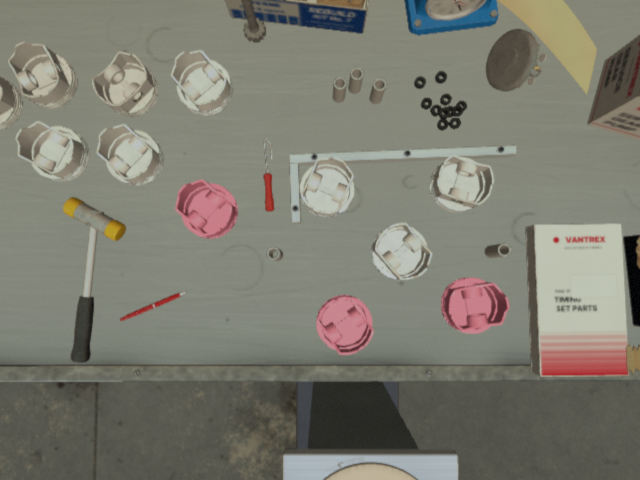

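View pics/side0.png

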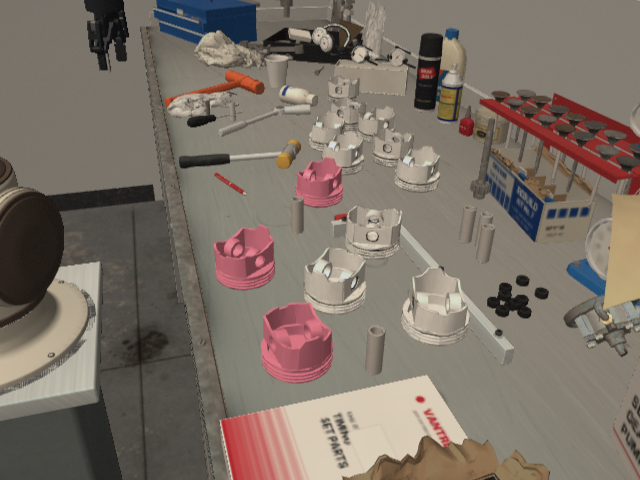

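The top view shows these things that could be taken for the stray:
- White pistons: (401,251) in front of the gap, (328,187) in the corner, and (461,183) against the rail on the right. Five or six more spares are left of the rail at (40,75), (127,83), (203,83), (52,150) and (132,155).
- Pink look-alikes: (345,324), (475,305) and (207,209).

The stray is the white one at (401,251). The pins are at (274,254) and (497,250), and the hook is at (268,180).

```bash
cat >> h.py <<'E'
from scipy.optimize import least_squares
def circ(p,r=0.05):
    c0=p.mean(0)
    f=lambda c:np.hypot(*(p-c).T)-r
    q=least_squares(f,c0,loss='soft_l1',f_scale=.001); return q.x,np.median(abs(f(q.x)))
def locate(Ws,c,rad=.06,r=.05,zl=.006,zh=.029):
    P=np.concatenate([W.reshape(-1,3) for W in Ws]); P=P[np.isfinite(P).all(1)]
    c=np.array(c,float)
    for _ in range(3):
        d=np.hypot(*(P[:,:2]-c).T)
        m=(P[:,2]>zl)&(P[:,2]<zh)&(d<rad)&(d>r*.85)
        c,e=circ(P[m][:,:2],r)
    top=np.nanmax(P[(np.hypot(*(P[:,:2]-c).T)<r),2])
    return c,e,m.sum(),top
E
python3 - <<'E'
from h import *
T=np.load('top0.npz');S=np.load('side0.npz');W=T['W'];V=S['W']
for n,(u,v),r in [('first',(328,187),.05),('last',(461,183),.05),('stray',(401,251),.05),('pinkA',(345,324),.05),('pinkB',(475,305),.05),('pinL',(274,254),.0115),('pinR',(497,250),.0115)]:
    p=W[v-12:v+13,u-12:u+13].reshape(-1,3); c=np.nanmean(p[p[:,2]>.02],0)[:2] if r<.02 else np.nanmean(p,0)[:2]
    for Ws in ([W],[V],[W,V]):
        try: c2,e,k,t=locate(Ws,c,r*1.3,r,.006,.029 if r>.02 else .07); print(n,c.round(4),c2.round(4),round(e,4),k,round(t,4))
        except Exception as ex: print(n,c,ex)
# rail: points with z ~0.03
P=W.reshape(-1,3); g=lambda u,v:W[v,u].round(4)
print('bench',np.nanmedian(W[200:230,480:520,2]))
for u in (370,390,430,500): # working face: lowest row with z>.025
    col=W[140:180,u]; k=np.where(abs(col[:,2]-.03)<.004)[0]; print('rail',u,col[k[[0,-1]]].round(4).tolist())
for v in (175,195,215):
    row=W[v,282:305]; k=np.where(abs(row[:,2]-.03)<.004)[0]; print('stop',row[k[[0,-1]]].round(4).tolist())
im=T['img'][130:350,240:530,::-1]; cv2.imwrite('pics/crop.png',cv2.resize(im,None,fx=2.5,fy=2.5))
E
```

```text
first [0.6359 0.074 ] [0.646  0.0791] 0.0049 684 0.0788
first [0.6359 0.074 ] [0.6357 0.0774] 0.0018 779 0.0777
first [0.6359 0.074 ] [0.6364 0.078 ] 0.0031 1276 0.0788
last [ 0.6419 -0.1693] [ 0.649  -0.1594] 0.0038 724 0.0784
last [ 0.6419 -0.1693] [ 0.6448 -0.1661] 0.0017 1182 0.0776
last [ 0.6419 -0.1693] [ 0.6454 -0.1656] 0.0023 1749 0.0784
stray [ 0.5177 -0.0582] [ 0.5242 -0.0515] 0.0028 400 0.0692
stray [ 0.5177 -0.0582] [ 0.518  -0.0546] 0.0011 800 0.0773
stray [ 0.5177 -0.0582] [ 0.5183 -0.0544] 0.0015 1121 0.0803
pinkA [0.386  0.0443] [0.3802 0.0386] 0.0033 359 0.0689
pinkA [0.386  0.0443] [0.3902 0.0474] 0.0011 750 0.0764
pinkA [0.386  0.0443] [0.3908 0.0476] 0.0017 1086 0.0783
pinkB [ 0.4197 -0.1907] [ 0.4182 -0.181 ] 0.0018 396 0.0793
pinkB [ 0.4197 -0.1907] [ 0.4224 -0.1818] 0.0009 1099 0.0769
pinkB [ 0.4197 -0.1907] [ 0.4219 -0.1817] 0.0011 1457 0.0793
pinL [0.5122 0.1697] [0.5125 0.1704] 0.0002 62 0.0727
pinL [0.5122 0.1697] [0.5145 0.1693] 0.0007 288 0.0707
pinL [0.5122 0.1697] [0.5142 0.1695] 0.0008 353 0.0726
pinR [ 0.5168 -0.225 ] [ 0.5172 -0.2242] 0.0009 122 0.0732
pinR [ 0.5168 -0.225 ] [ 0.5195 -0.2286] 0.0005 628 0.0713
pinR [ 0.5168 -0.225 ] [ 0.5191 -0.2284] 0.0007 812 0.0731
bench -0.00021971244241336674
rail 370 [[0.699, -0.0031, 0.0307], [0.6865, -0.0032, 0.0284]]
rail 390 [[0.7013, -0.0401, 0.0278], [0.6866, -0.0399, 0.0273]]
rail 430 [[0.7042, -0.1129, 0.0298], [0.6896, -0.113, 0.0285]]
rail 500 [[0.7092, -0.2409, 0.0293], [0.6948, -0.2411, 0.0276]]
stop [[0.6576, 0.1436, 0.0283], [0.6573, 0.1179, 0.0293]]
stop [[0.6203, 0.1416, 0.0305], [0.6199, 0.1178, 0.0319]]
stop [[0.5837, 0.1416, 0.0294], [0.584, 0.1272, 0.0265]]
```

View pics/crop.png

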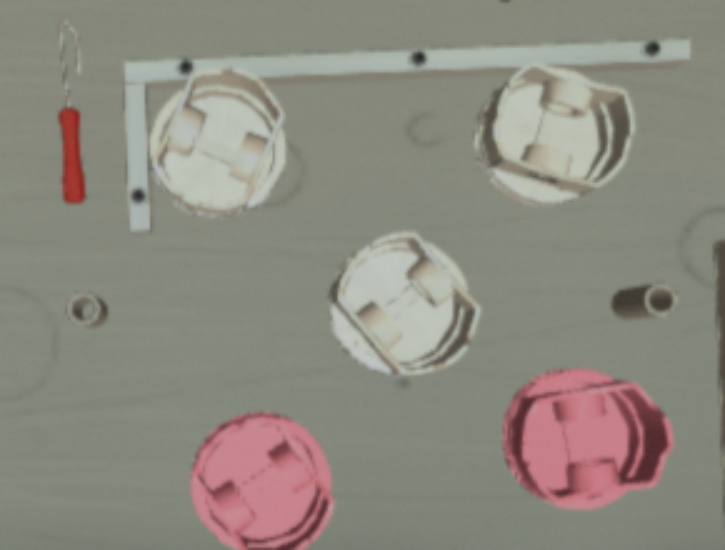

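The crop shows the stray as a white, upright piston at crop pixel (405,303), standing in front of the gap, with the pink pistons clear of it at (262,480) and (588,440). Measured stray (0.518, -0.055), first (0.636, 0.077) and last (0.645, -0.166) give a gap of about 143 mm and a rail yaw of about 0.04. The stray is about 169 mm from the rail, which fits the description. I'll cradle it between half-open fingers. First I turn the tool and travel over.

>>> send_rows(targets=[0, 0, 0, 0, -0.137, 0, 0, 0, 0, -0.137, 0, 0, 0, 0, -0.136, 0, -15, -45, 0, 0, 0, -15, -45, 0, 0, 0, -15, -45, 0, 0, 0, -15, -45, 0, 0, 0, -15, -45, 0, 0, 0, -15, -45, 0, 0, 0, -15, -45, 0, 0])

```text
clock: 1.1
ee_pos: [0.3256, 0.2235, 0.3038]
orientation: [-3.142, 0.0, -3.102]
contact_force: [2.2, 0.5, 0.0]
opening: 0.0429
grip_force: 0.0
```

>>> send_rows(targets=[0, -14, -41, 0, 0, 0, -14, -41, 0, 0, 0, -14, -41, 0, 0, 0, -14, -41, 0, 0, 0, -14, -41, 0, 0, 0, -14, -41, 0, 0, 0, -14, -40, 0, 0, 0, 0, 0, 40, 0, 0, 0, 0, 40, 0, 0, 0, 0, 40, 0])

```text
clock: 2.1
ee_pos: [0.4345, -0.057, 0.1823]
orientation: [-3.142, -0.0, -3.103]
contact_force: [0.4, 0.2, -0.1]
opening: 0.0427
grip_force: 0.0
```

>>> send_rows(targets=[0, 0, 0, 30, 0, 0, 0, 0, 30, 0, 0, 0, 0, 20, 0, 0, 0, 0, 10, 0, 0, 0, 0, 5, 0, 0, 0, 0, 0, 0, 0, 0, 0, 0, 0, 0, 0, 0, 0, 0, 0, 0, 0, 0, 0, 0, 0, 0, 0, 0])

```text
clock: 3.1
ee_pos: [0.4349, -0.0568, 0.0893]
orientation: [-3.141, 0.001, -3.102]
contact_force: [0.3, 0.3, -0.1]
opening: 0.0428
grip_force: 0.0
```

```bash
python3 - <<'E'
from h import *
s=env.get_state(); print(s['ee_pos'],s['contact_force'])
f=grab('side'); cv2.imwrite('pics/s1.png',f['img'][180:400,180:520,::-1].repeat(2,0).repeat(2,1)); W=cloud(f)
# gripper points near tcp, lowest z
p=W.reshape(-1,3);m=(abs(p[:,0]-s['ee_pos'][0])<.03)&(abs(p[:,1]-s['ee_pos'][1])<.05)&(p[:,2]>.006)
q=p[m]; print(len(q), np.percentile(q[:,2],[0,1,5,20,50]).round(4), q[q[:,2]<.04].mean(0))
E
```

```text
[ 0.4349045  -0.05676371  0.08929556] [ 0.34302893  0.27055388 -0.08180741]
5323 [0.0164 0.0285 0.0486 0.13   0.2075] [ 0.43103921 -0.062244    0.03132271]
```

View pics/s1.png

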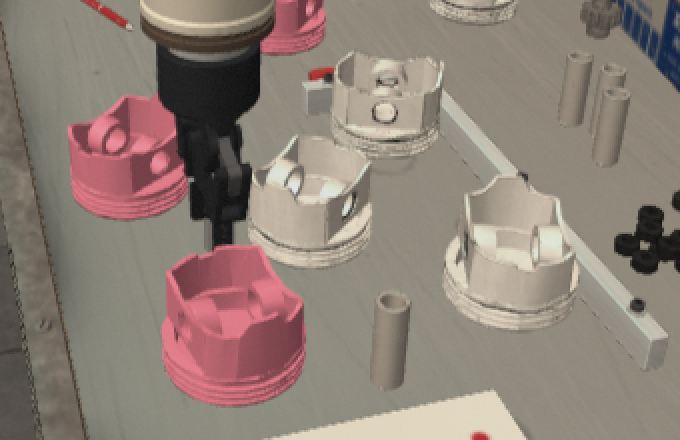

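The picture shows the fingers at crop pixel (225,240), between the pink pistons and behind the stray at (310,200), with clearance all round. I lower slightly and start pushing.

>>> send_rows(targets=[0, 0, 0, 4, 0, 0, -8, 0, 0, 0, 0, -8, 0, 0, 0, 0, -6, 0, 0, 0, 0, -4, 0, 0, 0, 0, -5, 1, 0, 0, 0, -5, 1, 0, 0, 0, -5, 1, 0, 0, 0, -5, 1, 0, 0, 0, 0, 0, 0, 0])

```text
clock: 4.15
ee_pos: [0.481, -0.0509, 0.0848]
orientation: [-3.142, -0.0, -3.102]
contact_force: [-0.5, 0.7, 0.7]
opening: 0.0428
grip_force: 0.0
```

```bash
cat > m.py <<'E'
from h import *
s=env.get_state(); W=cloud(grab('side')); e=s['ee_pos']
P0=W.reshape(-1,3)
# drop the arm: mask points near the fingers
t=.04; tl=np.array([np.cos(t),np.sin(t)]); 
d=P0[:,:2]-e[:2]; d=np.stack([d@tl, d@np.array([-tl[1],tl[0]])],1)
G=np.array(P0)
G[(abs(d[:,0])<.02)&(abs(d[:,1])<.06)]=np.nan if False else G[(abs(d[:,0])<.02)&(abs(d[:,1])<.06)]
import sys
g=[float(a) for a in sys.argv[1:7]]
print('tcp',e.round(4),'F',s['contact_force'].round(1))
for n,c in zip(('first','stray','last'),np.reshape(g,(3,2))):
    c,er,k,top=locate([G],c,.058,.05); print(n,c.round(4),round(er,4),k,round(top,3))
E
sed -i '/^G\[/d' m.py; python3 m.py .636 .077 .541 -.050 .645 -.166
```

```text
tcp [ 0.481  -0.0509  0.0848] F [-0.5  0.7  0.7]
first [0.6359 0.0774] 0.0015 496 0.077
stray [ 0.5384 -0.0479] 0.0012 705 0.388
last [ 0.644  -0.1656] 0.0013 1061 0.077
```

>>> send_rows(targets=[0, -8, 1, 0, 0, 0, -8, 1, 0, 0, 0, -8, 1, 0, 0, 0, -8, 2, 0, 0, 0, -8, 1, 0, 0, 0, -8, 1, 0, 0, 0, -8, 2, 0, 0, 0, -8, 1, 0, 0, 0, -8, 1, 0, 0, 0, -6, 1, 0, 0])

```text
clock: 5.2
ee_pos: [0.5588, -0.0357, 0.0849]
orientation: [-3.141, 0.0, -3.102]
contact_force: [-5.0, -1.0, 0.4]
opening: 0.0423
grip_force: 0.6
```

```bash
python3 m.py .636 .077 .615 -.032 .645 -.166
```

```text
tcp [ 0.5588 -0.0357  0.0849] F [-5.  -1.   0.4]
first [0.6395 0.0593] 0.0022 57 0.077
stray [ 0.6133 -0.0311] 0.0018 680 0.389
last [ 0.6439 -0.1656] 0.0012 1067 0.077
```

>>> send_rows(targets=[0, -5, 1, 0, 0, 0, -5, 1, 0, 0, 0, -5, 0, 0, 0, 0, -4, 0, 0, 0, 0, -2, 0, 0, 0, 0, -1, 0, 0, 0, 0, -1, 0, 0, 0, 0, -1, 0, 0, 0, 0, 0, 0, 0, 0, 0, 0, 0, 0, 0])

```text
clock: 6.25
ee_pos: [0.5819, -0.0329, 0.0849]
orientation: [-3.141, -0.0, -3.102]
contact_force: [-4.1, -0.4, 0.8]
opening: 0.0425
grip_force: 1.1
```

>>> send_rows(targets=[0, -1, 0, 0, 0, 0, -1, 0, 0, 0, 0, -1, 0, 0, 0, 0, -1, 0, 0, 0, 0, 0, 0, 0, 0, 0, 0, 0, 0, 0, 0, 0, 0, 0, 0, 0, 0, 0, 0, 0, 0, 0, 0, 0, 0, 0, 0, 0, 0, 0])

```text
clock: 7.25
ee_pos: [0.5832, -0.033, 0.0847]
orientation: [-3.142, -0.007, -3.103]
contact_force: [-38.9, -4.9, 21.5]
opening: 0.0426
grip_force: 6.1
```

```bash
python3 m.py .636 .077 .638 -.028 .645 -.166
```

```text
tcp [ 0.5832 -0.033   0.0847] F [-38.9  -4.9  21.5]
first [0.6346 0.0766] 0.0008 129 0.387
stray [ 0.6358 -0.027 ] 0.0021 534 0.39
last [ 0.6439 -0.1656] 0.0012 1081 0.077
```

>>> send_rows(targets=[0, 3, 0, 0, 0, 0, 7, 0, 0, 0, 0, 12, 0, 0, 0, 0, 0, 0, -40, 0, 0, 0, 0, -40, 0, 0, 0, 0, -40, 0, 0, 0, 0, 0, 0.15, 0, 0, 0, 0, 0.15, 0, 0, 0, 0, 0.15, 0, 0, 0, 0, 0.15])

```text
clock: 8.3
ee_pos: [0.5634, -0.0336, 0.205]
orientation: [3.141, 0.001, 2.575]
contact_force: [0.2, -0.7, 0.7]
opening: 0.0427
grip_force: 0.0
```

>>> send_rows(targets=[0, 0, 0, 0, 0.15, 0, 0, 0, 0, 0.15, 0, 0, 0, 0, 0.15, 0, 0, 0, 0, 0.15, 0, 0, 0, 0, 0.15, 0, 0, 0, 0, 0.15, 0, 0, 0, 0, 0.07, 0, 0, 0, 0, 0, 0, 0, 0, 0, 0, 0, 0, 0, 0, 0])

```text
clock: 9.3
ee_pos: [0.5638, -0.0336, 0.2049]
orientation: [3.141, 0.0, 1.613]
contact_force: [0.4, 0.3, 0.4]
opening: 0.0428
grip_force: 0.0
```

```bash
python3 m.py .636 .077 .638 -.028 .645 -.166; python3 - <<'E'
from h import *
s=env.get_state();y=s['orientation'][2];print(s['orientation'])
M=R.from_euler('xyz',s['orientation']).as_matrix(); print('tool shift mm',1000*M.T@(np.array([.647,-.246,.2])-s['ee_pos']))
E
```

```text
tcp [ 0.5638 -0.0336  0.2049] F [0.4 0.3 0.4]
first [0.6344 0.0778] 0.0013 346 0.077
stray [ 0.6391 -0.0283] 0.0012 605 0.396
last [ 0.644  -0.1656] 0.0013 1075 0.079
[3.14149184e+00 1.30199497e-04 1.61241267e+00]
tool shift mm [-215.66364286   74.24773933    4.97436575]
```

>>> send_rows(targets=[0, -36, 12, 0, 0, 0, -36, 12, 0, 0, 0, -36, 12, 0, 0, 0, -36, 13, 0, 0, 0, -36, 13, 0, 0, 0, -36, 12, 0, 0, 0, 0, 0, 40, 0, 0, 0, 0, 40, 0, 0, 0, 0, 30, 0, 0, 0, 0, 9, 0])

```text
clock: 10.35
ee_pos: [0.6452, -0.246, 0.0821]
orientation: [-3.137, -0.002, 1.612]
contact_force: [-0.1, 0.7, -0.0]
opening: 0.0423
grip_force: 0.0
```

```bash
python3 - <<'E'
from h import *
s=env.get_state();print(s['ee_pos'],s['contact_force'])
f=grab('top'); cv2.imwrite('pics/t2.png',f['img'][130:290,250:540,::-1].repeat(2,0).repeat(2,1))
E
```

```text
[ 0.64520471 -0.24596259  0.08213077] [-0.07808207  0.68067702 -0.02988353]
```

View pics/t2.png

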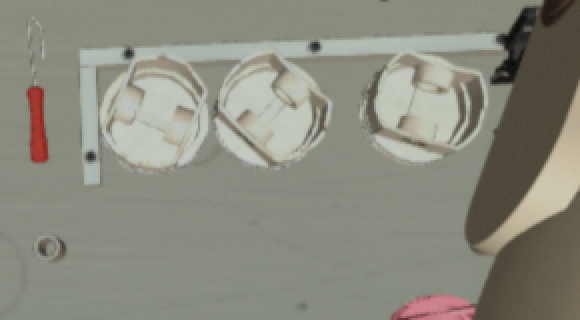

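The picture shows first, stray and last along the rail at crop pixels (155,115), (275,110) and (425,108), with the gripper coming down to the right of the last one. The left pin and the hook have not moved. Now I push the last piston along the rail.

>>> send_rows(targets=[0, 6, 1, -3, 0, 0, 8, 0, 0, 0, 0, 6, 0, 0, 0, 0, 5, 0, 0, 0, 0, 5, 0, 0, 0, 0, 5, 0, 0, 0, 0, 5, 0, 0, 0, 0, 5, 0, 0, 0, 0, 5, 0, 0, 0, 0, 4, 0, 0, 0])

```text
clock: 11.4
ee_pos: [0.6436, -0.1957, 0.0901]
orientation: [-3.138, 0.006, 1.61]
contact_force: [-24.4, -29.6, 12.8]
opening: 0.0427
grip_force: 17.9
```

```bash
python3 m.py .636 .077 .638 -.028 .643 -.133
```

```text
tcp [ 0.6436 -0.1957  0.0901] F [-24.4 -29.6  12.8]
first [0.6344 0.0777] 0.0013 328 0.077
stray [ 0.6395 -0.0287] 0.0011 481 0.076
last [ 0.6437 -0.1422] 0.0011 703 0.423
```

The sideways load (24 N) shows the cradle sits too far toward the rail and is wedging the piston. I'll ease off to the robot side and then continue gently.

>>> send_rows(targets=[0, -3, 0, 0, 0, 0, 0, -3, 0, 0, 0, 0, 0, 3, 0, 0, 0, 0, 0, 0, 0, 3, 0, 0, 0, 0, 2, 0, 0, 0, 0, 2, 0, 0, 0, 0, 0, 0, 0, 0, 0, 0, 0, 0, 0, 0, 0, 0, 0, 0])

```text
clock: 12.45
ee_pos: [0.6424, -0.1885, 0.086]
orientation: [3.141, 0.0, 1.611]
contact_force: [1.7, -3.1, 3.3]
opening: 0.0425
grip_force: 1.6
```

```bash
python3 m.py .636 .077 .638 -.028 .643 -.138
```

```text
tcp [ 0.6424 -0.1885  0.086 ] F [ 1.7 -3.1  3.3]
first [0.6343 0.0781] 0.0013 332 0.077
stray [ 0.6396 -0.0297] 0.0013 448 0.077
last [ 0.6427 -0.1338] 0.0012 676 0.42
```

>>> send_rows(targets=[0, 2, 0, 0, 0, 0, 2, 0, 0, 0, 0, 2, 0, 0, 0, 0, 2, 0, 0, 0, 0, 1, 0, 0, 0, 0, 0, 0, 0, 0, 0, 0, 0, 0, 0, 0, 0, 0, 0, 0, 0, 0, 0, 0, 0, 0, 0, 0, 0, 0])

```text
clock: 13.5
ee_pos: [0.6418, -0.1801, 0.086]
orientation: [-3.141, 0.001, 1.611]
contact_force: [0.4, -7.9, 2.9]
opening: 0.0428
grip_force: 3.5
```

```bash
python3 m.py .636 .077 .638 -.024 .643 -.125
```

```text
tcp [ 0.6418 -0.1801  0.086 ] F [ 0.4 -7.9  2.9]
first [0.6344 0.078 ] 0.0013 311 0.077
stray [ 0.6393 -0.0266] 0.0012 390 0.077
last [ 0.642  -0.1256] 0.0011 695 0.421
```

>>> send_rows(targets=[0, 1, 0, 0, 0, 0, 1, 0, 0, 0, 0, 1, 0, 0, 0, 0, 1, 0, 0, 0, 0, 0, 0, 0, 0, 0, 0, 0, 0, 0, 0, 0, 0, 0, 0, 0, 0, 0, 0, 0, 0, 0, 0, 0, 0, 0, 0, 0, 0, 0])

```text
clock: 14.55
ee_pos: [0.6416, -0.1764, 0.086]
orientation: [-3.142, 0.001, 1.61]
contact_force: [-0.5, -9.8, 2.5]
opening: 0.0428
grip_force: 4.6
```

>>> send_rows(targets=[0, 1, 0, 0, 0, 0, 1, 0, 0, 0, 0, 0, 0, 0, 0, 0, 0, 0, 0, 0, 0, 0, 0, 0, 0, 0, 0, 0, 0, 0, 0, 0, 0, 0, 0, 0, 0, 0, 0, 0, 0, 0, 0, 0, 0, 0, 0, 0, 0, 0])

```text
clock: 15.55
ee_pos: [0.6415, -0.1747, 0.086]
orientation: [-3.142, 0.002, 1.61]
contact_force: [-0.7, -13.7, 2.1]
opening: 0.0426
grip_force: 5.5
```

```bash
python3 m.py .636 .077 .638 -.022 .643 -.121
```

```text
tcp [ 0.6415 -0.1747  0.086 ] F [ -0.7 -13.7   2.1]
first [0.6344 0.0795] 0.0012 303 0.078
stray [ 0.6393 -0.022 ] 0.0013 419 0.077
last [ 0.642  -0.1203] 0.0011 674 0.42
```

>>> send_rows(targets=[0, 1, 0, 0, 0, 0, 1, 0, 0, 0, 0, 0, 0, 0, 0, 0, 0, 0, 0, 0, 0, 0, 0, 0, 0, 0, 0, 0, 0, 0, 0, 0, 0, 0, 0, 0, 0, 0, 0, 0, 0, 0, 0, 0, 0, 0, 0, 0, 0, 0])

```text
clock: 16.6
ee_pos: [0.6414, -0.1739, 0.0861]
orientation: [3.141, 0.004, 1.61]
contact_force: [0.2, -21.8, 0.3]
opening: 0.0424
grip_force: 8.9
```

The row is firm against the end stop: a 2 mm command gave only 0.8 mm of motion and the force rose to 22 N. I back off, lift and check.

>>> send_rows(targets=[0, -2, 0, 0, 0, 0, -5, 0, 0, 0, 0, -10, 0, 0, 0, 0, -10, 0, 0, 0, 0, 0, 0, -30, 0, 0, 0, 0, -40, 0, 0, 0, 0, -40, 0, 0, -40, 0, -20, 0, 0, -40, 0, 0, 0, 0, -40, 0, 0, 0])

```text
clock: 17.6
ee_pos: [0.6474, -0.3203, 0.2169]
orientation: [3.14, 0.001, 1.611]
contact_force: [-0.5, 0.9, 0.1]
opening: 0.0428
grip_force: 0.0
```

```bash
python3 m.py .636 .079 .638 -.021 .643 -.120; python3 - <<'E'
from h import *
f=grab('top'); W=cloud(f); cv2.imwrite('pics/t3.png',f['img'][130:290,250:540,::-1].repeat(2,0).repeat(2,1))
for u in range(330,430,10):
    c=W[140:180,u]; k=np.where((c[:,2]>.024)&(c[:,2]<.036)&(c[:,0]>.67))[0]
    print(u,c[k[-1]].round(4) if len(k) else None,end=' ')
f=grab('side'); W=cloud(f).reshape(-1,3); c=np.array([.519,-.2285]); print('\npinR',locate([W],c,.015,.0115,.006,.07)); print('pinL',locate([W],[.5145,.1693],.015,.0115,.006,.07))
E
```

```text
tcp [ 0.6474 -0.3203  0.2169] F [-0.5  0.9  0.1]
first [0.6344 0.0799] 0.0013 315 0.077
stray [ 0.6397 -0.0224] 0.0014 436 0.077
last [ 0.6419 -0.1202] 0.0013 1039 0.077
330 [0.6729 0.0701 0.0245] 340 [0.6866 0.0518 0.0293] 350 [0.6844 0.0336 0.0304] 360 [0.6851 0.015  0.027 ] 370 [ 0.6732 -0.0029  0.0301] 380 [ 0.679  -0.0214  0.0285] 390 [ 0.6817 -0.0403  0.0242] 400 [ 0.688 -0.058  0.029] 410 [ 0.6879 -0.0763  0.029 ] 420 [ 0.6729 -0.0943  0.0293] 
pinR (array([ 0.51958594, -0.22848225]), np.float64(0.0005170833191511098), np.int64(623), np.float64(0.07222627565362572))
pinL (array([0.51476568, 0.1695093 ]), np.float64(0.0006983515537115799), np.int64(301), np.float64(0.0716567361706002))
```

View pics/t3.png

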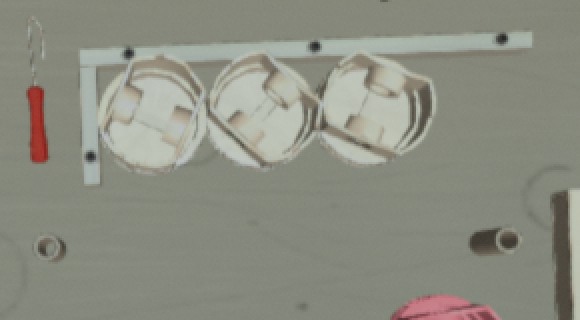

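The row at (155,115), (262,110) and (372,108) is tight along the rail and in the corner. The spacings are about 102 and 98 mm, 200 in all. The pins have not moved, and the hook at (37,125) has not either.

```bash
python3 -c "
from plant import env
print(env.sign_off())"
```

```text
the job is handed in; nothing more can be done
None
```

I handed the job in at about 18 s of the 48 s limit: the camera check shows all three pistons in a tight row along the rail, the first in the corner, and the pins and hook unmoved; the hand-in returned no verdict.

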